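Swing the pen tray home over its organiser

ROBOT

A 6-joint arm with a two-finger parallel gripper is mounted at the origin on the work surface. World frame = base frame: x ahead of the robot, y to its left, z up, the work surface at z = 0. Lengths are in mm, angles in rad, forces in N, time in s.
With the tool pointing down it reaches from about 400 to 925 mm from the base axis. Payload 12.5 kg.
Tool frame: the origin (TCP) lies midway between the tips of the shut fingers; the grasp point (between the pads) lies 19 mm behind it; z points along the fingers, y is the direction in which the jaws open and shut (so a half turn about z gives the same grasp; the last joint's range is limited). The gripper opens to 95 mm and grips with 3 to 60 N. Pads are 20 mm wide; open, the fingers measure 119 mm over their backs; the gripper's body (75 mm by 180 mm) begins 59 mm behind the grasp point.
Start: joints at [1.002, 0.491, 1.559, -0, 1.092, -0.106], TCP at [279.022, 559.28, 214.661] pointing down, gripper open.
Joint ranges: [-3.1, 3.1], [-0.84, 2.19], [0.05, 2.79], [-1.13, 4.28], [0.06, 2.93], [-2.69, 2.69]. Speed limits (rad/s): [2.22, 2.22, 2.79, 3.14, 3.14, 3.14].

INTERFACE

Orientations are given as [roll, pitch, yaw] about the fixed x, y, z axes, in that order (R = Rz(yaw) Ry(pitch) Rx(roll)).
In Python, from cell import * gives the robot as it stands. The module is installed in compiled form; this text tells all that it offers.
- The arm moves only by the tool carry_out, never from a script. Its argument "moves" is a list of rows, each an object of numbers: "dx", "dy", "dz": the shift along the tool's x, y, z in m; "twist": the turn about the tool's z in degrees. A call has 1 to 5 rows; each row is the pose to reach, as a shift and turn from the pose commanded when the call began, along the tool's axes at that moment; what a row does not reach only later rows make up. A row lasts 1/10 s, in which the tool goes at most 50 mm and 8.59 degrees, less where a joint would pass 70% of its speed; a pose out of reach is approached as far as the arm can. A call with a gripper value outside its range is refused whole. "grip" is the finger opening in m, from 0 to 0.0951, set as the call begins (left out, the last holds). The fingers move at their own pace and stop on an object; the grip force is fixed at half the most. Time passes only in rows, so rows that repeat a pose let the fingers close. It gives the time, the measured TCP pose, the force and the opening at its end, in the units of the state.
- state(): the state, without advancing time (a new reading comes with each control period).
- read_camera(name): name is "side" or "top" or "wrist"; returns (picture, depth): 400x640x3 uint8, red, green, blue; 400x640 float32, mm along the optical axis (not along the pixel's ray), 0 where there is no reading.
- camera_info(name): a dict with "mtx" (3x3 intrinsics, pixels), "R" (3x3) and "t" (3): a world point X has camera coordinates R X + t. Camera axes: x right, y down, z forward; pixel columns grow to the right and rows downward; lengths in mm; the calibration is good to about 2 mm. A picture is of the moment at which its call begins: read the wrist's pose just before it. camera_info takes no time and is no camera call; for the wrist camera it gives the pose at the moment of the call.
- job_done(): hands the job in, once; it reports no verdict.
The state is a dict: "t": time; "joints": joint angles; "qvel": joint speeds; "tau": joint torques, N m; "eef_pos": TCP position; "tcp_rot": TCP orientation; "ft_force": force on the tool from outside, world axes, zero at the start; "moment": the same for the moment, N m; "opening": opening from 0.0 (shut) to 1.0 (fully open).
Only numpy, scipy, OpenCV 4.12 (cv2) and the standard library are available. Lean on these libraries where they do the work, as an engineer would, in place of code of your own. Each camera call takes 0.05 s, during which the arm holds its last target. There are 200 camera calls.

TASK

On the desk stands a black organiser whose two shallow grey trays swing on a steel post at one end. The long pen tray has been left swung out across the desk: push its free end round until the tray lies straight along the top of the organiser's base again. Leave the small clip tray above it where it is and do not disturb the steel-topped black flask.

Things in the scene. Friction and masses are not known exactly. Their poses are not given: they have to be found in the camera images.
- organiser: Black desk organiser, fixed: base box 265 x 80 mm, 40 mm high. Origin: on the axis of its upright 16 mm steel post (top at 130 mm), at desk height. x runs along the base from post to free end: the base spans x -45 to +220 mm, y -40 to +40 mm. Both trays turn level about the post. The pen tray starts swung out 25 to 45 degrees to the organiser's -y side (the robot's side).
- pen_tray_end (a point): Centre of the end wall of the long pen tray: grey, open, 90 mm wide, pens inside, reaching 220 mm out from the post axis; underside 45 mm, rim 77 mm, this point 61 mm above the desk; it passes 5 mm over the base. x points outwards along the tray. It takes about 1.5 N pushed 170 mm out, stays where it is left, and has no stop at home (it goes 28 degrees past).
- clip_tray_end (a point): Centre of the end wall of the small clip tray, on the same post above the pen tray: grey, 70 mm wide, 24 mm deep, reaching 150 mm out from the post, underside 83 mm and rim 107 mm above the desk; the point is 95 mm above the desk. It starts swung out to the organiser's +y side and is to stay there. It turns as easily as the pen tray.
- flask_center (a point): Black flask with a steel cap, standing loose on the desk beyond the free end of the base: 66 mm diameter, 198 mm high. The point is its centre, 99 mm above the desk; z points up.

How it is judged:
By the outcome, as a careful person would: the job done as asked, in the order asked, and still so for the second after the job is handed in, with the robot touching nothing.
It also fails if it takes over 32 s, if anything falls off the work surface, if the arm or the gripper's body presses on something with over 40 N, if the wrist force passes 120 N, or if a joint passes its speed limit or range.

## Working session

There is one attempt and no reset: what is moved stays moved. The work goes in short steps, Python scripts to look and compute and a tool call to move; the robot and the scene stay as the last step left them, time stands still between calls to the robot, and variables do not carry over. Pictures are saved under pics/ and viewed, about 8 in all and at most 12, crops included, and the job is handed in when it is done.

Besides the shell and the picture viewer there is one more tool, called after "Request:" as a command line: name --argument value ..., lists and objects as JSON in quotes. carry_out: Moves the arm, as the interface text tells. Its arguments: {"type":"object","properties":{"moves":{"type":"array","items":{"type":"object","properties":{"dx":{"type":"number"},"dy":{"type":"number"},"dz":{"type":"number"},"twist":{"type":"number"}}}},"grip":{"type":"number"}},"required":["moves"]}

```bash
mkdir -p pics
cat > h.py <<'E'
from cell import *
import numpy as np, cv2
def grab(n):
    ci=camera_info(n); p,d=read_camera(n); np.savez(f'{n}.npz',p=p,d=d,K=ci['mtx'],R=ci['R'],t=ci['t']); return p
def load(n):
    return np.load(f'{n}.npz')
def cloud(n):
    f=load(n); d=f['d']; v,u=np.mgrid[:400,:640]; K=np.array(f['K'])
    c=np.stack([(u-K[0,2])/K[0,0]*d,(v-K[1,2])/K[1,1]*d,d],-1)
    X=(c-np.ravel(f['t']))@np.array(f['R']); X[d==0]=np.nan; return X
E
python3 - <<'E'
from h import *
a=[grab(n) for n in ('top','side')]
for n,p in zip(('top','side'),a): cv2.imwrite(f'pics/{n}0.png',p[...,::-1])
s=state(); print(s['eef_pos'],s['tcp_rot'],s['t'],s['opening'])
for n in ('top','side'):
    X=cloud(n); print(n,np.isfinite(X[...,0]).mean()); print(X[::50,::80].round().reshape(-1,3)[::4])
E
```

```text
[278.92313463 559.09503424 214.12572034] [-3.14065852e+00 -8.08521750e-05  2.67881373e+00] 0.1 0.9986518342573041
top 0.99613671875
[[ 1.423e+03  1.209e+03 -7.520e+02]
 [ 1.419e+03  3.700e+01 -7.440e+02]
 [ 1.240e+03  1.212e+03 -7.600e+02]
 [ 1.232e+03  3.900e+01 -7.490e+02]
 [ 8.580e+02  6.940e+02 -3.000e+00]
 [ 8.540e+02  5.300e+01 -2.000e+00]
 [ 7.580e+02  6.930e+02 -4.000e+00]
 [ 7.390e+02  5.600e+01  8.700e+01]
 [ 6.560e+02  6.600e+02  4.200e+01]
 [ 6.490e+02  5.700e+01  4.800e+01]
 [ 5.620e+02  6.590e+02  4.100e+01]
 [ 5.500e+02  5.700e+01 -1.000e+00]
 [ 4.610e+02  6.870e+02 -2.000e+00]
 [ 4.500e+02  5.800e+01 -3.000e+00]
 [ 3.670e+02  6.790e+02  9.000e+00]
 [ 3.510e+02  6.000e+01 -2.000e+00]]
side 0.99608984375
[[ 1.410e+02  1.322e+03  9.900e+01]
 [ 1.539e+03  1.675e+03 -4.220e+02]
 [ 6.600e+01  1.318e+03 -6.400e+01]
 [ 1.511e+03  1.631e+03 -6.930e+02]
 [-1.800e+01  1.320e+03 -2.490e+02]
 [ 8.660e+02  4.460e+02 -2.000e+00]
 [ 2.500e+01  6.830e+02 -3.000e+00]
 [ 7.610e+02  2.560e+02  3.000e+00]
 [ 4.000e+00  4.900e+02 -1.000e+00]
 [ 6.580e+02  6.800e+01  5.100e+01]
 [-1.300e+01  3.290e+02 -1.000e+00]
 [ 5.880e+02 -5.900e+01  6.000e+01]
 [ 6.900e+01 -3.700e+01  2.650e+02]
 [ 5.470e+02 -1.320e+02  2.000e+00]
 [ 4.700e+01 -9.600e+01  2.330e+02]
 [ 4.950e+02 -2.250e+02  1.000e+00]]
```

View pics/top0.png

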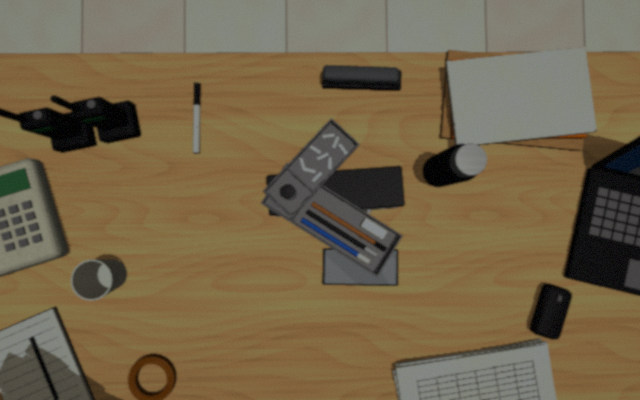

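View pics/side0.png

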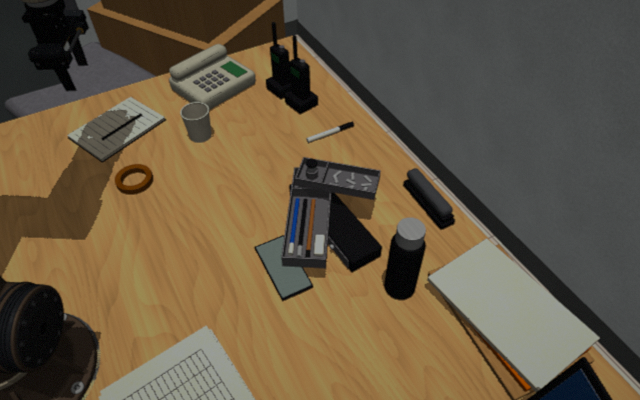

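Top view: the post is near (288,191), the base's free end is at x≈404, the pen tray end is near (388,255), the clip tray tip is near (343,132) and the flask cap is at (468,160). The side view agrees. Next I measure from depth.

```bash
cat > meas.py <<'E'
from h import *
X=cloud('top'); roi=np.zeros((400,640),bool); roi[110:290,255:415]=True
z=X[...,2]
def rect(m,name):
    P=X[m][:,:2].astype(np.float32); r=cv2.minAreaRect(P); print(name,len(P),'z',np.median(X[m][:,2]).round(1),'c',np.round(r[0],1),'size',np.round(r[1],1),'ang',round(r[2],1)); print(cv2.boxPoints(r).round(0).tolist()); return r
def big(m):
    n,l,s,c=cv2.connectedComponentsWithStats(m.astype(np.uint8)); return l==1+np.argmax(s[1:,4])
rect(big(roi&(z>32)&(z<46)),'base vis')
rect(big(roi&(z>115)&(z<150)),'post')
p=roi&(z>48)&(z<81); rect(big(p),'pen')
rect(big(roi&(z>84)&(z<112)),'clip')
f=np.zeros_like(roi); f[130:200,415:500]=True
r=big(f&(z>185)); rect(r,'cap'); P=X[r]; print('cap c',P.mean(0).round(1))
E
python3 meas.py
python3 - <<'E'
from h import *
X=cloud('side'); z=X[...,2]
for n,(a,b) in dict(base=(34,46),post=(118,140)).items():
    m=(z>a)&(z<b)&(X[...,0]>550)&(X[...,0]<900)&(X[...,1]>-150)&(X[...,1]<300)
    v,u=np.nonzero(m); P=X[m]; print(n,len(P),P.mean(0).round(1),P.min(0).round(0),P.max(0).round(0)); 
    if n=='base': print(cv2.boxPoints(cv2.minAreaRect(P[:,:2].astype(np.float32))).round())
E
```

```text
base vis 2711 z 38.3 c [670.4 -27.6] size [ 81.8 154.6] ang 3.0
[[625.0, 47.0], [634.0, -107.0], [715.0, -103.0], [707.0, 52.0]]
post 177 z 127.9 c [662.1 114.6] size [24.4 24.3] ang 89.3
[[650.0, 103.0], [674.0, 102.0], [674.0, 127.0], [650.0, 127.0]]
pen 3107 z 56.6 c [612.2  37.1] size [254.8  90. ] ang 57.1
[[505.0, -45.0], [581.0, -94.0], [719.0, 120.0], [644.0, 168.0]]
clip 3266 z 86.4 c [706.   73.3] size [ 70.2 180.1] ang 46.5
[[617.0, 110.0], [747.0, -14.0], [795.0, 37.0], [665.0, 161.0]]
cap 850 z 196.2 c [ 705.8 -182.7] size [51.6 49.7] ang 88.8
[[680.0, -208.0], [730.0, -209.0], [731.0, -157.0], [681.0, -156.0]]
cap c [ 705.8 -181.3  195.9]
base 2234 [691.  -34.4  39.7] [ 551. -110.   34.] [900. 155.  46.]
[[ 521.  -69.]
 [ 856. -207.]
 [ 949.   20.]
 [ 614.  158.]]
post 97 [661.6 110.9 128.6] [650.  99. 122.] [675. 126. 133.]
```

Request:
carry_out --moves '[{"dx": -0.436, "dy": -0.402, "dz": 0, "twist": 60}, {"dx": -0.436, "dy": -0.402, "dz": 0, "twist": 60}, {"dx": -0.436, "dy": -0.402, "dz": 0, "twist": 60}, {"dx": -0.436, "dy": -0.402, "dz": 0, "twist": 60}, {"dx": -0.436, "dy": -0.402, "dz": 0, "twist": 60}]' --grip 0

```text
t: 0.6
eef_pos: [368.0, 323.7, 214.5]
tcp_rot: [-3.141, 0.0, 1.923]
ft_force: [0.6, 0.4, -0.2]
opening: 0.635
```

```bash
cat > go.py <<'E'
from h import *
import sys
from scipy.spatial.transform import Rotation as Ro
s=state(); p=np.array(s['eef_pos']); R=Ro.from_euler('xyz',s['tcp_rot']).as_matrix()
print('t',round(s['t'],2),'pos',p.round(1),'rot',np.round(s['tcp_rot'],3),'F',np.round(s['ft_force'],1),'op',round(s['opening'],2),'j',np.round(s['joints'],2))
print('tool y angle',np.degrees(np.arctan2(R[1,1],R[0,1])).round(1))
P0=np.array([662,114.]); u=np.array([.055,-.998]); v=np.array([.998,.055])
d=p[:2]-P0; print('org',(d@u).round(1),(d@v).round(1))
a=list(map(float,sys.argv[1:]))
for i in range(0,len(a),3):
    w=np.r_[P0+a[i]*u+a[i+1]*v,a[i+2]]; print(a[i:i+3],'world',w.round(1),'tool shift',(R.T@(w-p)/1000).round(4))
E
python3 go.py 99.5 -178 214
```

```text
t 0.6 pos [368.  323.7 214.5] rot [-3.141  0.     1.923] F [ 0.6  0.4 -0.2] op 0.64 j [0.59 0.3  1.88 0.   0.96 0.23]
tool y angle 20.2
org -225.5 -281.9
[99.5, -178.0, 214.0] world [489.8   4.9 214. ] tool shift [-0.3413  0.0044  0.0005]
```

Request:
carry_out --moves '[{"dx": -0.34, "dy": 0.004, "dz": 0, "twist": 17}, {"dx": -0.34, "dy": 0.004, "dz": 0, "twist": 17}, {"dx": -0.34, "dy": 0.004, "dz": 0, "twist": 17}, {"dx": -0.34, "dy": 0.004, "dz": 0, "twist": 17}, {"dx": -0.34, "dy": 0.004, "dz": 0, "twist": 17}]'

```text
t: 1.1
eef_pos: [458.4, 90.5, 214.6]
tcp_rot: [3.142, -0.0, 1.632]
ft_force: [0.9, 0.2, -0.4]
opening: 0.217
```

```bash
python3 go.py 99.5 -178 214
```

```text
t 1.1 pos [458.4  90.5 214.6] rot [ 3.142 -0.     1.632] F [ 0.9  0.2 -0.4] op 0.22 j [ 0.05  0.27  1.93  0.    0.94 -0.01]
tool y angle 3.5
org 12.3 -204.4
[99.5, -178.0, 214.0] world [489.8   4.9 214. ] tool shift [-0.0873  0.0261  0.0006]
```

Request:
carry_out --moves '[{"dx": -0.08, "dy": 0.026, "dz": 0}, {"dx": -0.08, "dy": 0.026, "dz": 0}, {"dx": -0.08, "dy": 0.026, "dz": 0.03}, {"dx": -0.08, "dy": 0.026, "dz": 0.06}, {"dx": -0.08, "dy": 0.026, "dz": 0.06}]' --grip 0

```text
schema error: expected keys dx, dy, dz, twist
```

```bash
python3 go.py 99.5 -178 52
python3 - <<'E'
from h import *
cv2.imwrite('pics/top1.png',cv2.resize(grab('top')[100:300,240:500,::-1],None,fx=3,fy=3))
E
```

```text
t 1.1 pos [458.4  90.5 214.6] rot [ 3.142 -0.     1.632] F [ 0.9  0.2 -0.4] op 0.22 j [ 0.05  0.27  1.93  0.    0.94 -0.01]
tool y angle 3.5
org 12.3 -204.4
[99.5, -178.0, 52.0] world [489.8   4.9  52. ] tool shift [-0.0873  0.0261  0.1626]
```

View pics/top1.png

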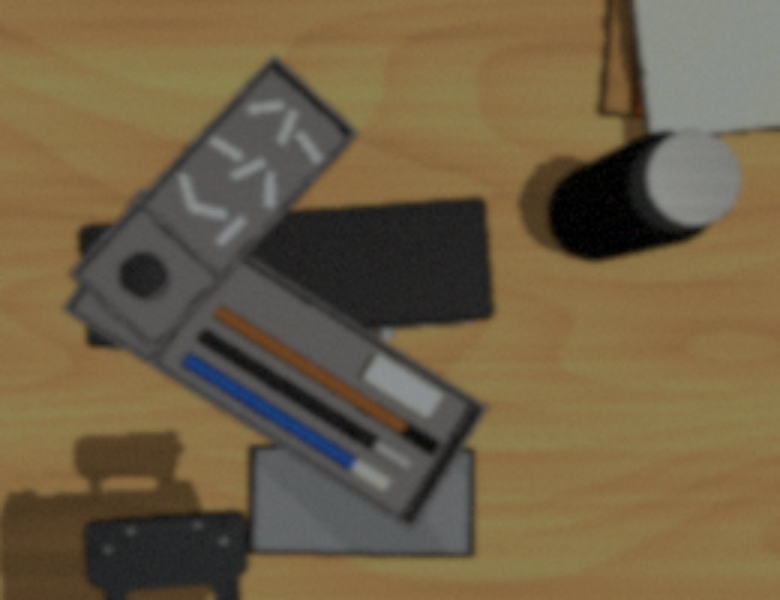

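The move was refused because twist must be given. In the crop the gripper is at (165,550), the tray end at (445,465) and nothing is disturbed. I resend the move with twist.

Request:
carry_out --moves '[{"dx": -0.045, "dy": 0.015, "dz": 0, "twist": 0}, {"dx": -0.087, "dy": 0.026, "dz": 0, "twist": 0}, {"dx": -0.087, "dy": 0.026, "dz": 0.04, "twist": 0}, {"dx": -0.087, "dy": 0.026, "dz": 0.08, "twist": 0}, {"dx": -0.087, "dy": 0.026, "dz": 0.08, "twist": 0}]' --grip 0

```text
t: 1.65
eef_pos: [487.3, 7.1, 131.1]
tcp_rot: [-3.134, -0.001, 1.631]
ft_force: [-0.1, 0.5, 0.8]
opening: 0.005
```

```bash
python3 go.py 99.5 -178 52
python3 - <<'E'
from h import *
cv2.imwrite('pics/top2.png',cv2.resize(grab('top')[100:300,240:500,::-1],None,fx=3,fy=3))
E
```

```text
t 1.65 pos [487.3   7.1 131.1] rot [-3.134e+00 -1.000e-03  1.631e+00] F [-0.1  0.5  0.8] op 0.01 j [-0.12  0.42  1.98  0.    0.76 -0.18]
tool y angle 3.5
org 97.1 -180.3
[99.5, -178.0, 52.0] world [489.8   4.9  52. ] tool shift [-0.0025  0.003   0.0791]
```

View pics/top2.png

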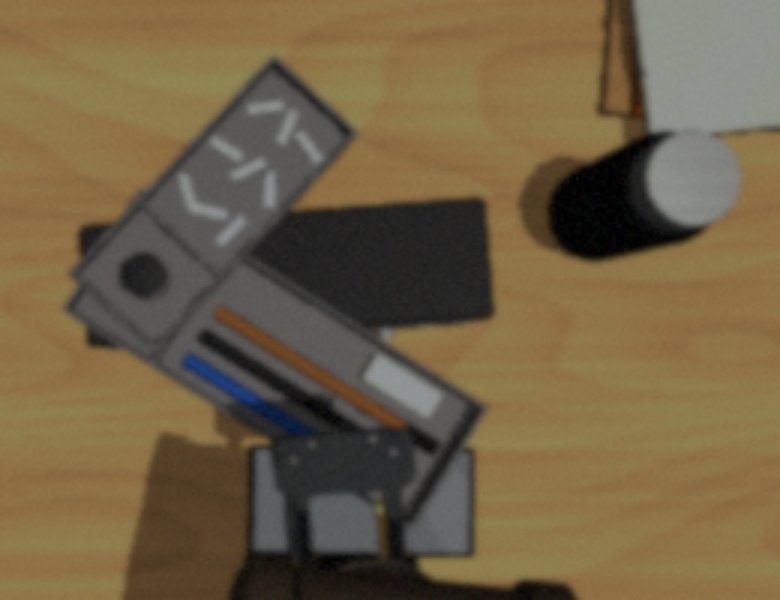

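The shut gripper hangs just on the robot side of the tray (plate at (345,465), shifted by parallax), so I lower it.

Request:
carry_out --moves '[{"dx": 0, "dy": 0, "dz": 0.03, "twist": 0}, {"dx": 0, "dy": 0, "dz": 0.055, "twist": 0}, {"dx": 0, "dy": 0, "dz": 0.079, "twist": 0}, {"dx": 0, "dy": 0, "dz": 0.079, "twist": 0}]'

```text
t: 2.1
eef_pos: [489.4, 7.6, 55.4]
tcp_rot: [-3.14, -0.0, 1.633]
ft_force: [-0.6, 0.4, 0.2]
opening: 0.005
```

```bash
python3 go.py
python3 - <<'E'
import numpy as np
# finger centre for tray angle th, 185 out, tool axes fixed; shifts from (99.5,-178): tool x = -org x, tool y = +org y
for th in (-36,-27,-18,-12,-8,-4,0):
    a=np.radians(th); e=np.array([np.cos(a),np.sin(a)]); n=np.array([-e[1],e[0]])
    c=185*e-(45+10*abs(e[1])+12*e[0])*n; print(th,c.round(1))
E
```

```text
t 2.1 pos [489.4   7.6  55.4] rot [-3.14  -0.     1.633] F [-0.6  0.4  0.2] op 0.01 j [-0.12  0.54  2.04  0.    0.56 -0.18]
tool y angle 3.6
org 96.7 -178.1
-36 [ 114.1 -157.8]
-27 [ 137.5 -137.7]
-18 [ 157.6 -113.8]
-12 [168.7 -96. ]
-8 [175.1 -83.5]
-4 [180.5 -70.4]
0 [185. -57.]
```

Request:
carry_out --moves '[{"dx": -0.017, "dy": 0.018, "dz": 0.002, "twist": 0}, {"dx": -0.029, "dy": 0.03, "dz": 0.002, "twist": 0}, {"dx": -0.041, "dy": 0.04, "dz": 0.002, "twist": 0}, {"dx": -0.051, "dy": 0.052, "dz": 0.002, "twist": 0}, {"dx": -0.061, "dy": 0.064, "dz": 0.002, "twist": 0}]'

```text
t: 2.6
eef_pos: [558.2, -50.1, 55.6]
tcp_rot: [3.14, 0.0, 1.632]
ft_force: [0.7, 1.7, 1.1]
opening: 0.002
```

```bash
python3 go.py 168.7 -96 52 175 -83.5 52 180 -73 52; python3 -c "
from h import *
grab('top')"; python3 meas.py
```

```text
t 2.6 pos [558.2 -50.1  55.6] rot [3.14  0.    1.632] F [0.7 1.7 1.1] op 0.0 j [-0.21  0.61  1.87  0.    0.66 -0.27]
tool y angle 3.5
org 158.1 -112.7
[168.7, -96.0, 52.0] world [575.5 -59.6  52. ] tool shift [-0.0106  0.0167  0.0036]
[175.0, -83.5, 52.0] world [588.3 -65.2  52. ] tool shift [-0.0169  0.0291  0.0036]
[180.0, -73.0, 52.0] world [599.  -69.7  52. ] tool shift [-0.022   0.0396  0.0037]
base vis 1464 z 38.2 c [685.7 -33.6] size [144.5  58.8] ang 88.5
[[654.0, -105.0], [713.0, -107.0], [717.0, 38.0], [658.0, 39.0]]
post 176 z 127.9 c [662.2 114.5] size [24.5 24.4] ang 88.5
[[650.0, 103.0], [674.0, 102.0], [675.0, 126.0], [650.0, 127.0]]
pen 1499 z 55.8 c [640.7  60.5] size [185.7  77.3] ang 74.3
[[578.0, -18.0], [653.0, -39.0], [703.0, 139.0], [629.0, 160.0]]
clip 3304 z 86.4 c [706.1  73.4] size [ 70.4 180.1] ang 46.4
[[617.0, 110.0], [747.0, -14.0], [796.0, 37.0], [665.0, 161.0]]
cap 851 z 196.3 c [ 706.3 -182.2] size [50.4 51.1] ang 76.6
[[676.0, -201.0], [725.0, -213.0], [737.0, -164.0], [687.0, -152.0]]
cap c [ 705.9 -181.3  196. ]
```

The tray follows as predicted, about 16° from home, and the clip tray and flask have not moved. I go on slowly, aiming a little short.

Request:
carry_out --moves '[{"dx": -0.006, "dy": 0.01, "dz": 0.002, "twist": 0}, {"dx": -0.012, "dy": 0.02, "dz": 0.002, "twist": 0}, {"dx": -0.017, "dy": 0.029, "dz": 0.002, "twist": 0}, {"dx": -0.02, "dy": 0.037, "dz": 0.002, "twist": 0}, {"dx": -0.022, "dy": 0.043, "dz": 0.002, "twist": 0}]'

```text
t: 3.15
eef_pos: [602.1, -69.3, 51.7]
tcp_rot: [3.141, 0.0, 1.632]
ft_force: [-2.3, -1.0, 1.4]
opening: 0.004
```

Request:
carry_out --moves '[{"dx": -0.002, "dy": 0.005, "dz": 0, "twist": 0}, {"dx": -0.003, "dy": 0.008, "dz": 0, "twist": 0}, {"dx": -0.003, "dy": 0.008, "dz": 0, "twist": 0}]'

```text
t: 3.45
eef_pos: [609.8, -71.5, 51.5]
tcp_rot: [3.141, -0.0, 1.632]
ft_force: [0.3, -0.2, -0.1]
opening: 0.003
```

```bash
python3 go.py; python3 -c "
from h import *
p=grab('top'); cv2.imwrite('pics/top3.png',cv2.resize(p[100:300,240:500,::-1],None,fx=3,fy=3))"; python3 meas.py
```

```text
t 3.45 pos [609.8 -71.5  51.5] rot [ 3.141 -0.     1.632] F [ 0.3 -0.2 -0.1] op 0.0 j [-0.22  0.67  1.73  0.    0.74 -0.29]
tool y angle 3.5
org 182.3 -62.3
base vis 43 z 37.4 c [639.5 156.7] size [ 4.6 36.6] ang 89.2
[[621.0, 155.0], [658.0, 154.0], [658.0, 159.0], [621.0, 159.0]]
post 177 z 127.9 c [662.2 114.3] size [24.3 24.5] ang 55.6
[[645.0, 111.0], [665.0, 97.0], [679.0, 117.0], [659.0, 131.0]]
pen 1709 z 55.9 c [663.1  24.9] size [ 90. 165.] ang 0.6
[[617.0, 107.0], [619.0, -58.0], [709.0, -57.0], [707.0, 108.0]]
clip 3276 z 86.4 c [706.   73.4] size [ 70.4 180. ] ang 46.5
[[616.0, 110.0], [747.0, -14.0], [796.0, 37.0], [665.0, 161.0]]
cap 854 z 196.3 c [ 705.9 -182.7] size [50.9 49.7] ang 89.3
[[681.0, -208.0], [730.0, -208.0], [731.0, -158.0], [681.0, -157.0]]
cap c [ 705.9 -181.2  195.8]
```

View pics/top3.png

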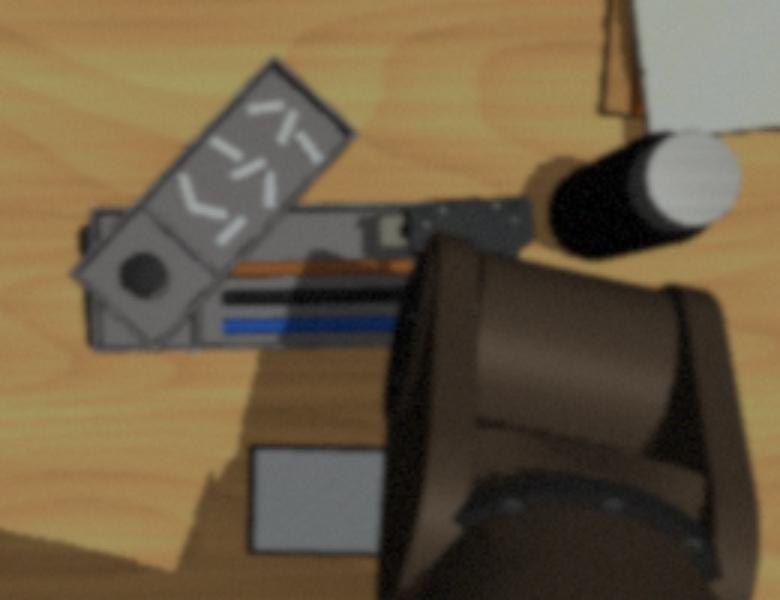

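The tray lies about 2° short of home in the partly hidden view. I push a few mm more, then back off for a clear look.

Request:
carry_out --moves '[{"dx": 0, "dy": 0.003, "dz": 0, "twist": 0}, {"dx": 0, "dy": 0.005, "dz": 0, "twist": 0}, {"dx": 0, "dy": 0.005, "dz": 0, "twist": 0}, {"dx": 0, "dy": 0.005, "dz": 0, "twist": 0}]'

```text
t: 3.9
eef_pos: [614.6, -71.2, 51.7]
tcp_rot: [3.141, -0.0, 1.632]
ft_force: [-0.5, -0.3, 0.5]
opening: 0.004
```

Request:
carry_out --moves '[{"dx": 0, "dy": -0.03, "dz": 0, "twist": 0}, {"dx": 0, "dy": -0.07, "dz": 0, "twist": 0}, {"dx": 0.03, "dy": -0.11, "dz": 0, "twist": 0}, {"dx": 0.06, "dy": -0.14, "dz": 0, "twist": 0}, {"dx": 0.06, "dy": -0.14, "dz": 0, "twist": 0}]'

```text
t: 4.4
eef_pos: [467.0, -17.6, 51.8]
tcp_rot: [-3.138, -0.001, 1.634]
ft_force: [-0.3, -0.0, 0.7]
opening: 0.004
```

```bash
cp top.npz top_prev.npz; python3 go.py; python3 -c "
from h import *
p=grab('top'); cv2.imwrite('pics/top4.png',cv2.resize(p[100:300,240:500,::-1],None,fx=3,fy=3))"; python3 meas.py
```

```text
t 4.4 pos [467.  -17.6  51.8] rot [-3.138e+00 -1.000e-03  1.634e+00] F [-0.3 -0.   0.7] op 0.0 j [-0.18  0.53  2.09  0.    0.52 -0.24]
tool y angle 3.6
org 120.6 -201.9
base vis 56 z 37.3 c [639.5 155.3] size [37.  6.] ang 4.5
[[621.0, 157.0], [621.0, 151.0], [658.0, 154.0], [658.0, 160.0]]
post 176 z 128.2 c [662.1 114.6] size [24.3 24.4] ang 89.0
[[650.0, 103.0], [674.0, 102.0], [674.0, 127.0], [650.0, 127.0]]
pen 2771 z 56.5 c [665.9   1.4] size [ 90.1 213.9] ang 1.7
[[618.0, 107.0], [624.0, -107.0], [714.0, -104.0], [708.0, 110.0]]
clip 3276 z 86.4 c [705.9  73.4] size [ 70.2 179.9] ang 46.5
[[617.0, 110.0], [747.0, -14.0], [795.0, 37.0], [665.0, 161.0]]
cap 853 z 196.3 c [ 706.5 -182.2] size [50.5 51.4] ang 41.8
[[671.0, -180.0], [705.0, -218.0], [742.0, -185.0], [708.0, -146.0]]
cap c [ 705.9 -181.3  196. ]
```

View pics/top4.png

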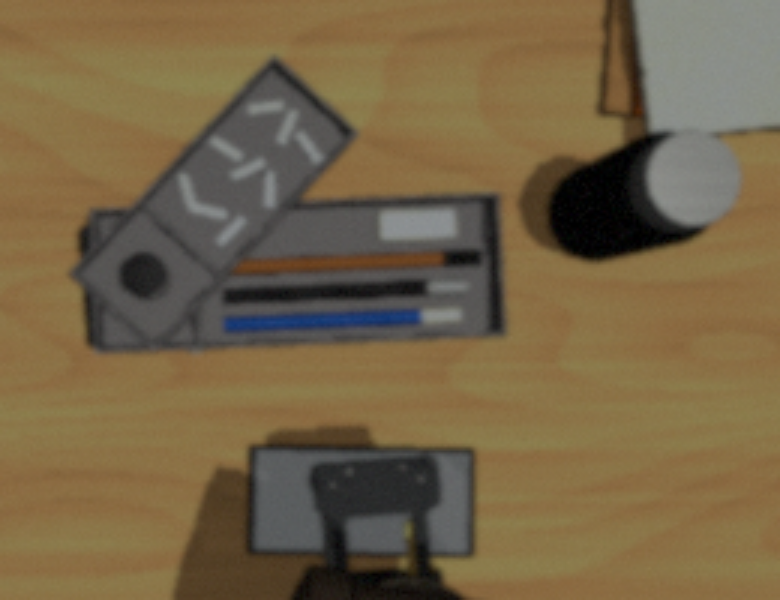

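The tray reads 1.7° and the base about 3.0–3.3° from the same camera, so it is about 1.3° short. I check the base angle with line fits on the first picture.

Run:
```python
from h import *
f=load('top'); K,R,t=np.array(f['K']),np.array(f['R']),np.ravel(f['t'])
def ray(uv,z):
    d=(np.c_[uv,np.ones(len(uv))]@np.linalg.inv(K).T)@R; C=-R.T@t; return (C+d*((z-C[2])/d[:,2])[:,None])[:,:2]
def ang(P,n):
    vx,vy,x,y=cv2.fitLine(P.astype(np.float32),cv2.DIST_HUBER,0,.01,.01).ravel(); a=np.degrees(np.arctan2(vy,vx)); print(n,'angle',round(a%90,2),'pt',round(x,1),round(y,1))
def edge(g,cols,r0,r1,z,n,vert=False):
    A=g if not vert else g.T; gr=np.abs(cv2.Sobel(cv2.GaussianBlur(A,(3,3),0),cv2.CV_32F,0,1)); o=[]
    for c in cols:
        k=r0+np.argmax(gr[r0:r1,c]); w=gr[k-2:k+3,c]; o.append((c,k+(w*np.arange(-2,3)).sum()/w.sum()))
    o=np.array(o); o=o if not vert else o[:,::-1]; ang(ray(o,z),n)
g0=cv2.imread('pics/top0.png')[...,2].astype(np.float32)
edge(g0,range(346,398),161,178,40,'base +y edge'); edge(g0,range(172,200),396,411,40,'base end',True)
g1=f['p'][...,0].astype(np.float32)
edge(g1,range(345,398),160,176,77,'tray +y edge'); edge(g1,range(305,400),207,221,77,'tray -y edge'); edge(g1,range(172,205),400,413,77,'tray end',True)
```

```text
base +y edge angle 3.32 pt 710.6 -38.8
base end angle 3.43 pt 675.4 -104.2
tray +y edge angle 1.8 pt 711.0 -31.6
tray -y edge angle 1.68 pt 621.0 14.4
tray end angle 1.47 pt 662.5 -104.2
```

The base lies at 3.35° and the tray at 1.7°: 1.6° short, about 5 mm at the finger's radius. The finger ended at x=614.6, so I return to x≈619.8.

```bash
sed -i 's/\.055,-\.998/.0584,-.998/; s/\[\.998,\.055\]/[.998,.0584]/' go.py
python3 - <<'E'
from h import *
from scipy.spatial.transform import Rotation as Ro
s=state(); R=Ro.from_euler('xyz',s['tcp_rot']).as_matrix()
for w in ([540,-71,52],[605,-71,52],[619.8,-71,52]): print(w,(R.T@(np.array(w)-s['eef_pos'])).round(1))
E
```

```text
[540, -71, 52] [-56.5  66.7   0.1]
[605, -71, 52] [-6.050e+01  1.315e+02  1.000e-01]
[619.8, -71, 52] [-6.150e+01  1.463e+02  1.000e-01]
```

Request:
carry_out --moves '[{"dx": -0.03, "dy": 0.035, "dz": 0, "twist": 0}, {"dx": -0.056, "dy": 0.067, "dz": 0, "twist": 0}, {"dx": -0.06, "dy": 0.1, "dz": 0, "twist": 0}, {"dx": -0.06, "dy": 0.122, "dz": 0, "twist": 0}, {"dx": -0.061, "dy": 0.131, "dz": 0, "twist": 0}]'

```text
t: 4.95
eef_pos: [608.1, -73.6, 51.5]
tcp_rot: [3.139, 0.0, 1.632]
ft_force: [0.3, 0.4, 0.5]
opening: 0.002
```

Request:
carry_out --moves '[{"dx": 0, "dy": 0.006, "dz": 0, "twist": 0}, {"dx": 0, "dy": 0.01, "dz": 0, "twist": 0}, {"dx": 0, "dy": 0.012, "dz": 0, "twist": 0}, {"dx": 0, "dy": 0.012, "dz": 0, "twist": 0}]'

```text
t: 5.35
eef_pos: [617.2, -72.0, 51.6]
tcp_rot: [-3.141, -0.0, 1.632]
ft_force: [-0.4, -0.6, 0.8]
opening: 0.005
```

Request:
carry_out --moves '[{"dx": 0, "dy": 0.0015, "dz": 0, "twist": 0}, {"dx": 0, "dy": 0.0025, "dz": 0, "twist": 0}, {"dx": 0, "dy": 0.0025, "dz": 0, "twist": 0}, {"dx": 0, "dy": 0.0025, "dz": 0, "twist": 0}]'

```text
t: 5.75
eef_pos: [620.0, -71.9, 51.7]
tcp_rot: [3.141, -0.0, 1.632]
ft_force: [-0.4, -1.4, 1.3]
opening: 0.005
```

Request:
carry_out --moves '[{"dx": 0, "dy": -0.03, "dz": 0, "twist": 0}, {"dx": 0, "dy": -0.07, "dz": 0, "twist": 0}, {"dx": 0.03, "dy": -0.11, "dz": 0, "twist": 0}, {"dx": 0.06, "dy": -0.14, "dz": 0, "twist": 0}, {"dx": 0.06, "dy": -0.14, "dz": 0, "twist": 0}]'

```text
t: 6.25
eef_pos: [472.6, -18.2, 51.8]
tcp_rot: [-3.139, -0.001, 1.634]
ft_force: [0.8, 0.4, 0.2]
opening: 0.002
```

```bash
cat > ang.py <<'E'
from h import *
p=grab('top'); f=load('top'); K,R,t=np.array(f['K']),np.array(f['R']),np.ravel(f['t'])
g=cv2.GaussianBlur(p[...,0].astype(np.float32),(3,3),0); gr=np.abs(cv2.Sobel(g,cv2.CV_32F,0,1))
for n,cols,r0,r1 in (('+y',range(345,398),160,176),('-y',range(305,400),207,221)):
    o=[]
    for c in cols:
        k=r0+np.argmax(gr[r0:r1,c]); w=gr[k-2:k+3,c]; o.append((c,k+(w*np.arange(-2,3)).sum()/w.sum(),1))
    d=(np.array(o)@np.linalg.inv(K).T)@R; C=-R.T@t; P=(C+d*((77-C[2])/d[:,2])[:,None])[:,:2]
    vx,vy,x,y=cv2.fitLine(P.astype(np.float32),cv2.DIST_HUBER,0,.01,.01).ravel(); print(n,np.degrees(np.arctan2(vy,vx)).round(2)%90,x,y)
cv2.imwrite('pics/top5.png',cv2.resize(p[100:300,240:500,::-1],None,fx=3,fy=3))
E
python3 ang.py; python3 meas.py; python3 go.py
```

```text
+y 3.0199966 715.5832 -41.35269
-y 3.1600037 623.18536 3.099501
base vis 62 z 37.1 c [639.5 155.3] size [37.1  6.5] ang 3.2
[[621.0, 158.0], [621.0, 151.0], [658.0, 153.0], [658.0, 160.0]]
post 176 z 128.1 c [662.1 114.5] size [24.4 24.4] ang 89.7
[[650.0, 102.0], [674.0, 102.0], [674.0, 127.0], [650.0, 127.0]]
pen 2776 z 56.5 c [668.9   2. ] size [ 90.  215.5] ang 3.3
[[618.0, 107.0], [630.0, -108.0], [720.0, -103.0], [708.0, 112.0]]
clip 3315 z 86.4 c [706.1  73.4] size [ 70.5 180. ] ang 46.4
[[617.0, 110.0], [747.0, -14.0], [796.0, 37.0], [665.0, 161.0]]
cap 860 z 196.3 c [ 705.8 -182.5] size [51.4 49.7] ang 89.7
[[681.0, -208.0], [731.0, -208.0], [731.0, -157.0], [681.0, -157.0]]
cap c [ 705.8 -181.1  195.9]
t 6.3 pos [475.6 -19.5  52.1] rot [-3.142 -0.     1.634] F [1.  0.6 1. ] op 0.01 j [-0.18  0.54  2.07  0.    0.53 -0.24]
tool y angle 3.6
org 122.3 -193.9
```

View pics/top5.png

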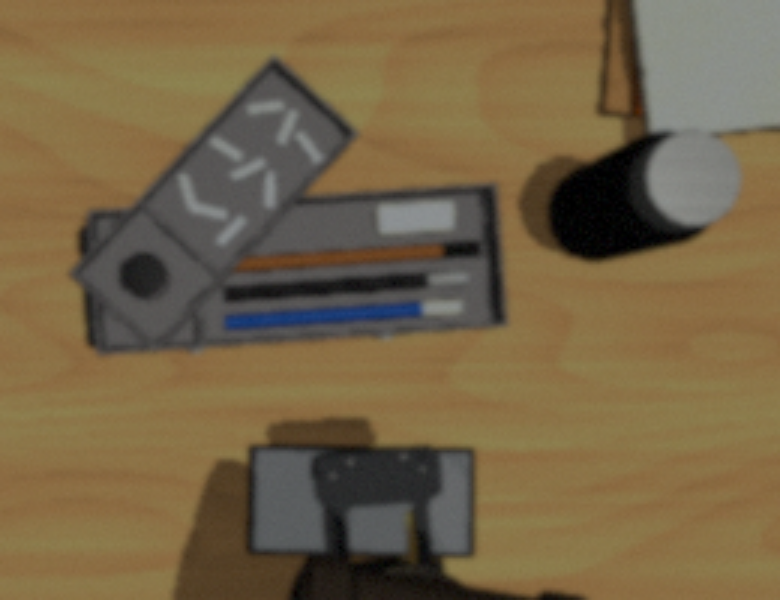

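The tray now lies straight over the base: it reads 3.0–3.3° against the base's 3.0–3.4°. The clip tray and flask are unmoved, and the gripper is clear near (375,480), so I hand it in.

```bash
python3 -c "
from cell import *
print(job_done())"
```

```text
the job is handed in; nothing more can be done
None
```

The pen tray lies straight along the top of the organiser's base again, and I handed the job in at about 6.3 s of the 32 s allowed. I pushed the tray's outer side wall with the shut fingers until it was nearly home. After backing off and measuring 1.6° short, I pushed about 5 mm more and backed off clear.

- **Alignment:** on the last look the tray read 3.0–3.3° by line and rectangle fits. The base read 3.3–3.4° by line fits, and 3.0° by the rougher rectangle fit. That leaves about 0.3° either way, which is the spread of the measurements.
- **Clip tray and flask:** both were unmoved, to within about 1 mm in the depth measurements.
- **Forces:** the readings at the end of each move stayed within about 3 N.
- **Refused move:** one move call was refused because the twist value was missing. The arm did not move, and I resent it.

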